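# Find the rocking corner of the levelling plate and push its shim home

### The job

The levelling plate under the setting culture dish rocks: with a fingertip press down on its corners, one after the other, until you find the one that dips. Then push that corner's wedge shim by its thumb tab, away from you, fully home under the plate. Grasp and lift nothing, and leave the other three shims, the dish and the things beside the plate where they are.

Things in the scene. Friction and masses are not known exactly. Their poses are not given: they have to be found in the camera images.
- plate: Aluminium levelling plate: slab 170 mm (x) by 160 mm (y), 12 mm thick, top 30 mm above the bench, with four round-ended ears of the same thickness, two on each y side, 34 mm wide in x, reaching 128 mm out from the middle line. Origin: middle of the slab at half its thickness; x away from the robot (turned up to 0.2 rad), y left, z up. A sprung stud below its middle keeps it level and in place.
- plate_mid (a point): Middle of the plate's top face. Below each ear a foot (66 mm from here in x, 108 mm in y) stands on a steel wedge shim. Three corners are firm; below the fourth is a hidden gap of 3 to 5 mm: about 3 N on its ear makes it dip by that much, and it springs back level when let go. Which corner rocks changes from run to run and cannot be seen.
- corner_near_right (a point): Point to press: top of the near right ear straight above its foot (x -66, y -108 mm in the plate's frame), 30 mm above the bench. Each ear's shim lies below it in a black shoe (42 mm wide, walls 16 mm high) and slides along the plate's x; all four look alike and are pushed in towards +x.
- corner_near_left (a point): Point to press: top of the near left ear straight above its foot (x -66, y +108 mm in the plate's frame), 30 mm above the bench. On the -x side of each ear its shim ends in an upright steel thumb tab: 24 mm wide (y), 6 mm thick (x), from 4 to 36 mm above the bench, centred in y on the foot.
- corner_far_right (a point): Point to press: top of the far right ear straight above its foot (x +66, y -108 mm in the plate's frame), 30 mm above the bench. The tab face to push is 49 to 61 mm on the -x side of the foot as found, at firm and loose corners alike; the ear's edge is 17 mm from the foot.
- corner_far_left (a point): Point to press: top of the far left ear straight above its foot (x +66, y +108 mm in the plate's frame), 30 mm above the bench. The tabs of the two far ears stand beside the slab, in the 98 mm gap between near and far ear.
- shim_a (a joint): How far the shim of one of the three firm corners is pushed in (m, grows towards the plate's +x). 0 as found; sits fast (15 N or more moves it) and must not be moved. Which corner it lies under is drawn anew each run.
- shim_b (a joint): How far the shim of one of the three firm corners is pushed in (m, grows towards the plate's +x). 0 as found; sits fast (15 N or more moves it) and must not be moved. Which corner it lies under is drawn anew each run.
- shim_c (a joint): How far the loose shim is pushed in (m, grows towards the plate's +x). -0.003 to 0.003 as found; slides with about 3 N and stops solid at 0.020, tight below its foot. Which corner it lies under is drawn anew each run.
- shim_d (a joint): How far the shim of one of the three firm corners is pushed in (m, grows towards the plate's +x). 0 as found; sits fast (15 N or more moves it) and must not be moved. Which corner it lies under is drawn anew each run.
- dish: Closed culture dish with a blue base, 94 mm across and 30 mm high, standing loose near the middle of the plate, its agar setting; origin at the centre of its underside, z up. Must stay where it is.
- amber_jar: Bystander: brown glass jar, 42 mm across, 88 mm high, loose on the bench on the left of the plate; origin at the centre of its underside.
- timer: Bystander: white bench timer, 58 x 62 x 18 mm, loose on the bench on the right of the plate; origin at the centre of its underside.
- slide_pack: Bystander: grey pack of glass slides, 76 x 26 x 22 mm, loose on the bench on the left of the plate; origin at the centre of its underside.
There are look-alikes about, which are no part of the job. What is shaped like the part that bears shim_d but blue or green is not meant.

How it is judged (in metres and radians):
On the way, in this order (a step that is already met when the one before it is completed fails the run):
1. the rocking corner is pressed with the fingers and dips (plate tilted by more than 0.014 rad, about 2 mm at the ear), its shim not yet pushed in (contact force between the fingers and plate above 0.5 N and angle between plate's own z axis and vertical above 0.014 rad and value of joint shim_c below 0.008 m), for 0.1 s.
2. that corner's shim is pushed home (17 mm or more of its 20 mm) (value of joint shim_c above 0.017 m), for 0.1 s.
At the end, for the whole second after the job is handed in: The loose corner's shim is home (joint above 0.017, tight at 0.020), the other three shims within 3 mm of where they were, the plate level (within 0.008 rad) and still, the dish within 12 mm and the jar, timer and slide pack within 20 mm of where they stood (value of joint shim_c above 0.017 m and value of joint shim_a between -0.003 and 0.003 m and value of joint shim_b between -0.003 and 0.003 m and value of joint shim_d between -0.003 and 0.003 m and angle between plate's own z axis and vertical below 0.008 rad and angular speed of plate below 0.05 rad/s and distance of dish from where it was at the start of the episode below 0.012 m and linear speed of dish below 0.02 m/s and not (distance of amber_jar from where it was at the start of the episode above 0.02 m) and not (distance of timer from where it was at the start of the episode above 0.02 m) and not (distance of slide_pack from where it was at the start of the episode above 0.02 m)); the robot touches nothing.
It fails at once if a shim of a firm corner is moved by more than 3 mm (not (value of joint shim_a between -0.003 and 0.003 m and value of joint shim_b between -0.003 and 0.003 m and value of joint shim_d between -0.003 and 0.003 m)).
It fails at once if the dish is shifted, lifted or knocked by more than 12 mm (distance of dish from where it was at the start of the episode above 0.012 m).
It fails at once if the jar, timer or slide pack is moved or lifted by more than 20 mm (distance of any of amber_jar, timer, slide_pack from where it was at the start of the episode above 0.02 m).
It also fails if it takes over 51 s, if anything falls off the work surface, if the arm or the gripper's body presses on something with over 40 N, if the wrist force passes 120 N, or if a joint passes its speed limit or range.

### The arm

A 6-joint arm with a two-finger parallel gripper is mounted at the origin on a cart in front of the work surface, level with it; the furniture and walls round the work are solid. World frame = base frame: x ahead of the robot, y to its left, z up, the work surface at z = 0. Lengths are in m, angles in degrees, forces in N, time in s.
With the tool pointing down it reaches from about 0.325 to 0.775 m from the base axis. Payload 9.3 kg.
Tool frame: the origin (TCP) lies midway between the tips of the shut fingers; the grasp point (between the pads) lies 19 mm behind it (hold_point_z is the distance from the TCP to the grasp point, in m); z points along the fingers, y is the line along which they close (so a half turn about z gives the same grasp; the last joint's range is limited). The gripper opens to 85 mm and grips with 20 to 120 N. Pads are 22 mm wide; open, the fingers measure 114 mm over their backs; the gripper's body (76 mm by 85 mm) begins 54 mm behind the grasp point. The pads swing forward as they close: fully open they stand 13 mm farther back than shut.
Start: joints at [63.564, 14.817, 1.232, 76.415, 0, 81.257], TCP at [0.167, 0.524, 0.231] pointing down, gripper open.
Joint ranges: [-174.27, 174.27], [-52.1, 104.24], [-59.71, 78.15], [-110.17, 111.67], [-87.03, 83.33], [-180, 180]. Speed limits (degrees/s): [127.2, 127.2, 159.86, 180, 180, 180].

### API

Orientations are given as [roll, pitch, yaw] about the fixed x, y, z axes, in that order (R = Rz(yaw) Ry(pitch) Rx(roll)).
In Python, from bench import * gives the robot as it stands.
- The arm moves only by the tool play_rows, never from a script. Its arguments are lists of equal length, an entry for each row: "xyz": the shift along the tool's x, y, z in m, a list of three; "spin": the turn about the tool's z in degrees. In form: {"xyz": [[x, y, z], ...], "spin": [spin, ...]}. A call has 1 to 5 rows; each row is the pose to reach, as a shift and turn from the pose commanded when the call began, along the tool's axes at that moment; what a row does not reach only later rows make up. A row lasts 1/10 s, in which the tool goes at most 50 mm and 8.59 degrees, less where a joint would pass 70% of its speed; a pose out of reach is approached as far as the arm can. A call with a gripper value outside its range is refused whole. "jaw" is the finger opening in m, from 0 to 0.0854, set as the call begins (left out, the last holds). The fingers move at their own pace and stop on an object; the grip force is fixed at half the most. Time passes only in rows, so rows that repeat a pose let the fingers close. It gives the time, the measured TCP pose, the force, the opening and the grip force at its end, in the units of the state.
- sense(): the state, without advancing time (a new reading comes with each control period).
- grab_frame(name): name is "scene" or "top" or "wrist"; returns the picture (400x640x3 uint8, red, green, blue); there is no depth.
- camera_params(name): a dict with "vertical_fov" (degrees; the focal length in pixels is half the picture's height over the tangent of half this angle, whatever the lens; pixels are square), "cx", "cy" (the principal point, pixels), "dist" ([k1, k2, p1, p2, k3] as OpenCV has them; the pictures are not rectified), "R" (3x3) and "t" (3): a world point X has camera coordinates R X + t. Camera axes: x right, y down, z forward; pixel columns grow to the right and rows downward; lengths in m; the calibration is good to about 2 mm. A picture is of the moment at which its call begins: read the wrist's pose just before it. camera_params takes no time and is no camera call; for the wrist camera it gives the pose at the moment of the call.
- sign_off(): hands the job in; it is judged then, once.
The state is a dict: "time": time; "joints": joint angles; "joint_vel": joint speeds; "effort": joint torques, N m; "position": TCP position; "tool_rot": TCP orientation; "contact_force": force on the tool from outside, world axes, zero at the start; "ft_torque": the same for the moment, N m; "gripper_width": opening from 0.0 (shut) to 1.0 (fully open); "gripper_force": force on a finger pad.
Only numpy, scipy, OpenCV 4.12 (cv2) and the standard library are available. Lean on these libraries where they do the work, as an engineer would, in place of code of your own. Each camera call takes 0.05 s, during which the arm holds its last target. There are 200 camera calls.

## Working session

There is one attempt and no reset: what is moved stays moved. The work goes in short steps, Python scripts to look and compute and a tool call to move; the robot and the scene stay as the last step left them, time stands still between calls to the robot, and variables do not carry over. Pictures are saved under pics/ and viewed, at most 10 in all, crops included, and the job is handed in when it is done.

Besides the shell and the picture viewer there is one more tool, called after "Emit:" as name(argument=value, ...), one argument or row to a line, values as JSON. play_rows: Moves the arm, as the interface text tells. Its arguments: {"type":"object","properties":{"xyz":{"type":"array","items":{"type":"array","items":{"type":"number"}}},"spin":{"type":"array","items":{"type":"number"}},"jaw":{"type":"number"}},"required":["xyz","spin"]}

```bash
mkdir -p pics && python3 - <<'E'
from bench import *
import cv2
s=sense();print({k:s[k] for k in ['time','position','tool_rot','contact_force','gripper_width']})
for n in ['scene','top']:
    cv2.imwrite(f'pics/{n}0.png',cv2.cvtColor(grab_frame(n),cv2.COLOR_RGB2BGR))
    print(n,camera_params(n))
E
```

```text
{'time': 0.0, 'position': array([0.16702323, 0.52373626, 0.23065899]), 'tool_rot': array([-1.79924229e+02, -1.14273678e-02,  1.62307858e+02]), 'contact_force': array([-0.04382464,  0.23785823, -0.60456057]), 'gripper_width': 0.9990609567201773}
scene {'vertical_fov': 50.07070660846949, 'cx': 326.01186301020056, 'cy': 196.5691335813994, 'dist': array([-0.02485216,  0.        ,  0.        ,  0.        ,  0.        ]), 'R': array([[ 0.65699318, -0.75386833,  0.00651947],
       [-0.46430359, -0.41142149, -0.78431788],
       [ 0.59395466,  0.51226448, -0.62032489]]), 't': array([-0.31433818,  0.34373268,  0.81679596])}
top {'vertical_fov': 51.6769982230107, 'cx': 316.7181859742839, 'cy': 202.23547535939832, 'dist': array([-0.02251269,  0.        ,  0.        ,  0.        ,  0.        ]), 'R': array([[ 0.00745563, -0.99993034,  0.00915021],
       [-0.98833717, -0.00876038, -0.15202923],
       [ 0.1520988 , -0.00791002, -0.98833364]]), 't': array([0.04777252, 0.57680087, 0.95407158])}
```

View pics/top0.png

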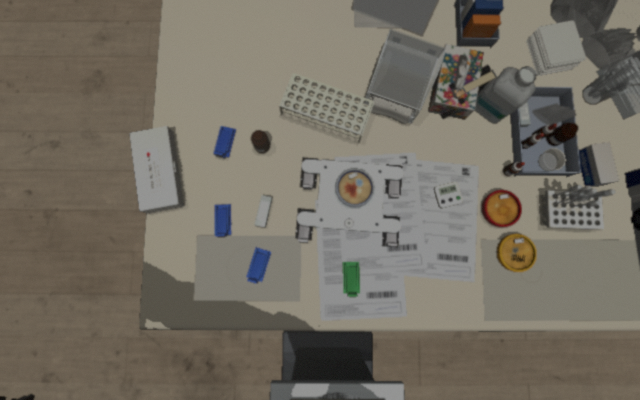

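View pics/scene0.png

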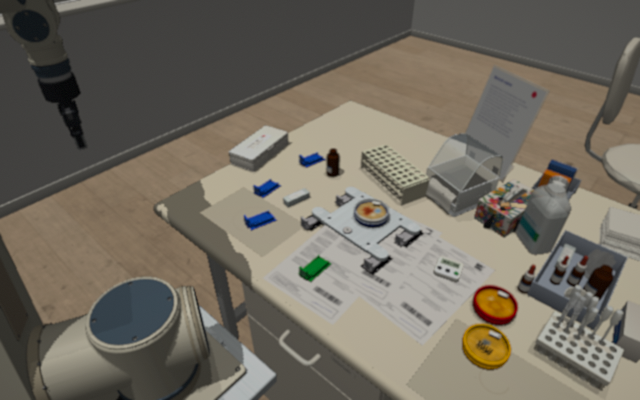

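The top view shows the white plate at about (350,195) and its dish at (353,187). The four shoes and tabs are near (308,180), (303,230), (393,188) and (391,238). The jar is at (261,141), the slide pack at (264,211) and the timer at (449,195). The blue shoes (225,142), (222,220), (259,265) and the green one (351,278) are look-alikes. I'll zoom in on the plate.

```bash
cat > h.py <<'E'
from bench import *
import numpy as np, cv2
def K(c):
    f=200/np.tan(np.radians(c['vertical_fov']/2)); return np.array([[f,0,c['cx']],[0,f,c['cy']],[0,0,1.]])
def proj(c,X): 
    return cv2.projectPoints(np.atleast_2d(np.array(X,float)),cv2.Rodrigues(c['R'])[0],c['t'],K(c),c['dist'])[0][:,0]
def cast(c,px,z):
    u=cv2.undistortPoints(np.array(px,float).reshape(-1,1,2),K(c),c['dist'])[:,0]
    d=np.c_[u,np.ones(len(u))]@c['R']; o=-c['R'].T@c['t']
    return o+d*((z-o[2])/d[:,2])[:,None]
E
python3 - <<'E'
from h import *
c=camera_params('top')
print(proj(c,[[0.167,.524,.231],[0,0,0],[.5,0,0]]), proj(camera_params('scene'),[[0.167,.524,.231]]))
im=cv2.imread('pics/top0.png')[145:255,285:420]
cv2.imwrite('pics/crop1.png',cv2.resize(im,None,fx=5.4,fy=5.4,interpolation=cv2.INTER_CUBIC))
E
```

```text
[[ 59.11767054 404.92373358]
 [337.22726703 449.86015737]
 [337.36231344 235.35897401]] [[ 82.11081635 143.32795749]]
```

View pics/crop1.png

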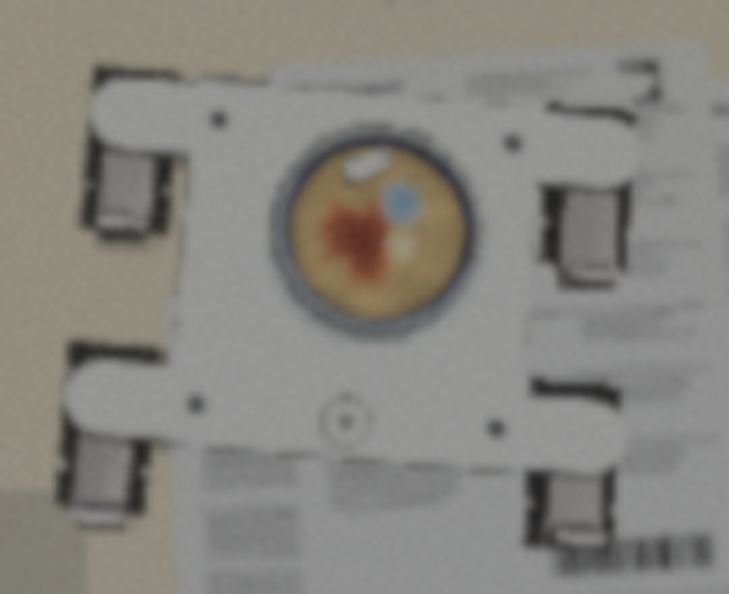

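The enlarged crop shows the real, uncoloured plate. Its ear tips in crop pixels are far left (92,115), near left (65,395), far right (636,150) and near right (624,438). The steel tabs are at (122,220), (97,515), (585,278) and (578,537). Candidates that could be mistaken are the blue shoes at (225,142), (222,220) and (259,265) and the green one at (351,278). I'm choosing the four grey shoes under the plate.

```bash
cat >> h.py <<'E'
def rowmove(world_xyz, yaw, s=None):
    "shift in tool axes and spin from current measured pose to target"
    from scipy.spatial.transform import Rotation as Ro
    s=s or sense(); R=Ro.from_euler('xyz',s['tool_rot'],degrees=True).as_matrix()
    return np.round(R.T@(np.array(world_xyz)-s['position']),4), round((s['tool_rot'][2]-yaw+180)%360-180,2)
E
python3 - <<'E'
from h import *
c=camera_params('top')
px=np.array([[92,115],[65,395],[636,150],[624,438]])/5.4+[285,145]-.4
W=cast(c,px,.030)[:,:2]
P=np.array([[66,128],[-66,128],[66,-128],[-66,-128]])/1000.
mid=W.mean(0); A=W-mid
th=np.arctan2((P[:,0]*A[:,1]-P[:,1]*A[:,0]).sum(),(P*A).sum())
R=np.array([[np.cos(th),-np.sin(th)],[np.sin(th),np.cos(th)]])
print('mid',mid,'yaw',np.degrees(th),'res mm',1000*(A-P@R.T).round(4))
h=cast(c,np.array([[218,120],[195,404],[512,143],[497,428]])/5.4+[285,145]-.4,.030)[:,:2]
print('holes mid',h.mean(0),'in plate',((h-mid)@R).round(4))
tabs=cast(c,np.array([[122,220],[97,515],[585,278],[578,537]])/5.4+[285,145]-.4,.036)[:,:2]
print('tabs plate',((tabs-mid)@R).round(4))
for n,q in zip(['FL','NL','FR','NR'],[[66,108],[-66,108],[66,-108],[-66,-108]]):
    w=mid+R@np.array(q)/1000; print(n,w.round(4),rowmove([*w,.06],180+np.degrees(th)))
np.save('pl.npy',[*mid,th])
E
```

```text
mid [ 0.59683702 -0.02995309] yaw -3.70087104684387 res mm [[-1.5 -3. ]
 [ 0.6 -1.1]
 [ 1.1  2. ]
 [-0.2  2.1]]
holes mid [ 0.59718849 -0.03047553] in plate [[ 0.0667  0.0669]
 [-0.0651  0.0682]
 [ 0.0659 -0.0687]
 [-0.066  -0.0684]]
tabs plate [[ 0.0156  0.1072]
 [-0.1185  0.1083]
 [ 0.0044 -0.104 ]
 [-0.1127 -0.106 ]]
FL [0.6697 0.0736] (array([-0.6157, -0.276 ,  0.1709]), np.float64(-13.99))
NL [0.5379 0.0821] (array([-0.4876, -0.3079,  0.171 ]), np.float64(-13.99))
FR [ 0.6557 -0.142 ] (array([-0.6679, -0.4856,  0.1711]), np.float64(-13.99))
NR [ 0.524  -0.1335] (array([-0.5399, -0.5175,  0.1712]), np.float64(-13.99))
```

Emit:
play_rows(
  xyz=[
    [-0.04, -0.025, 0],
    [-0.08, -0.05, 0],
    [-0.12, -0.075, 0],
    [-0.16, -0.1, 0],
    [-0.2, -0.125, 0],
  ],
  spin=[0, 0, 0, 0, 0],
  jaw=0,
)

```text
time: 0.6
position: [0.3204, 0.3425, 0.2311]
tool_rot: [-180.0, -0.0, 162.3]
contact_force: [0.0, -0.1, -0.7]
gripper_width: 0.147
gripper_force: 0.0
```

Emit:
play_rows(
  xyz=[
    [-0.04, -0.025, 0],
    [-0.08, -0.05, 0],
    [-0.12, -0.075, 0],
    [-0.16, -0.1, 0],
    [-0.2, -0.125, 0],
  ],
  spin=[-3, -6, -9, -12, -14],
)

```text
time: 1.1
position: [0.4731, 0.1625, 0.2312]
tool_rot: [180.0, -0.0, 176.4]
contact_force: [1.0, 1.5, 0.2]
gripper_width: -0.0
gripper_force: 0.0
```

```bash
cat > g.py <<'E'
from h import *
import sys
mx,my,th=np.load('pl.npy'); R=np.array([[np.cos(th),-np.sin(th)],[np.sin(th),np.cos(th)]])
s=sense(); print(s['time'],s['position'].round(4),s['tool_rot'].round(2),s['contact_force'].round(2),s['gripper_width'].round(3))
a=sys.argv[1:]
while a:
    x,y,z=map(float,a[:3]); a=a[3:]
    print(x,y,z,rowmove([*(np.array([mx,my])+R@[x,y]),z],180+np.degrees(th),s))
E
python3 g.py -.066 .108 .05
```

```text
Traceback (most recent call last):
  File "g.py", line 4, in <module>
    s=sense(); print(s['time'],s['position'].round(4),s['tool_rot'].round(2),s['contact_force'].round(2),s['gripper_width'].round(3))
                                                                                                         ^^^^^^^^^^^^^^^^^^^^^^^^
AttributeError: 'float' object has no attribute 'round'
```

```bash
sed -i "s/,s\['gripper_width'\].round(3)//" g.py && python3 g.py -.066 .108 .05 && python3 -c "
from h import *
cv2.imwrite('pics/w1.png',cv2.cvtColor(grab_frame('wrist'),cv2.COLOR_RGB2BGR))"
```

```text
1.1 [0.4731 0.1625 0.2312] [ 1.8000e+02 -1.0000e-02  1.7642e+02] [1.03 1.49 0.19]
-0.066 0.108 0.05 (array([-0.0698, -0.0762,  0.1812]), np.float64(0.12))
```

View pics/w1.png

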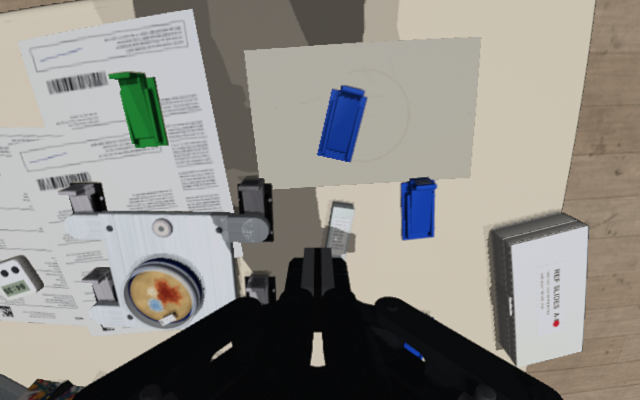

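The wrist view shows the shut fingertips at (318,260). The plate's near-left ear is at (258,228), the near-right ear at (75,222), the dish at (165,290) and the slide pack at (340,228). All four ear positions agree with the top-view fit. Next I press the near-left corner.

Emit:
play_rows(
  xyz=[
    [-0.03, -0.03, 0.03],
    [-0.05, -0.055, 0.06],
    [-0.07, -0.076, 0.1],
    [-0.07, -0.076, 0.14],
    [-0.07, -0.076, 0.18],
  ],
  spin=[0, 0, 0, 0, 0],
)

```text
time: 1.65
position: [0.5373, 0.083, 0.0494]
tool_rot: [-180.0, -0.0, 176.2]
contact_force: [0.7, -0.4, -0.4]
gripper_width: -0.0
gripper_force: 0.0
```

Emit:
play_rows(
  xyz=[
    [0, 0, 0.005],
    [0, 0, 0.01],
    [0, 0, 0.015],
    [0, 0, 0.018],
    [0, 0, 0.018],
  ],
  spin=[0, 0, 0, 0, 0],
)

```text
time: 2.15
position: [0.5377, 0.0841, 0.0342]
tool_rot: [180.0, 0.1, 176.3]
contact_force: [0.4, -0.7, 0.0]
gripper_width: -0.002
gripper_force: 0.0
```

```bash
python3 g.py -.066 .108 .03
```

```text
2.15 [0.5377 0.0841 0.0342] [1.8000e+02 9.0000e-02 1.7633e+02] [ 0.37 -0.74  0.02]
-0.066 0.108 0.03 (array([-0.0004, -0.002 ,  0.0042]), np.float64(0.03))
```

Emit:
play_rows(
  xyz=[
    [0, 0, 0.001],
    [0, 0, 0.002],
    [0, 0, 0.003],
    [0, 0, 0.004],
    [0, 0, 0.004],
  ],
  spin=[0, 0, 0, 0, 0],
)

```text
time: 2.65
position: [0.5373, 0.0839, 0.0292]
tool_rot: [180.0, -0.0, 176.3]
contact_force: [0.7, -0.7, 0.9]
gripper_width: -0.002
gripper_force: 0.3
```

Emit:
play_rows(
  xyz=[
    [0, 0, 0.001],
    [0, 0, 0.002],
    [0, 0, 0.002],
  ],
  spin=[0, 0, 0],
)

```text
time: 2.95
position: [0.5372, 0.0839, 0.0272]
tool_rot: [180.0, -0.0, 176.3]
contact_force: [-0.5, -0.0, 1.4]
gripper_width: -0.001
gripper_force: 1.0
```

Emit:
play_rows(
  xyz=[
    [0, 0, 0.001],
    [0, 0, 0.002],
    [0, 0, 0.002],
  ],
  spin=[0, 0, 0],
)

```text
time: 3.25
position: [0.5373, 0.084, 0.0255]
tool_rot: [180.0, 0.0, 176.3]
contact_force: [-1.5, 0.9, 5.7]
gripper_width: -0.0
gripper_force: 2.8
```

```bash
python3 g.py -.066 .108 .03;  python3 -c "
from h import *
im=grab_frame('wrist');cv2.imwrite('pics/w2.png',cv2.cvtColor(im,cv2.COLOR_RGB2BGR))"
```

```text
3.25 [0.5373 0.084  0.0255] [1.7999e+02 1.0000e-02 1.7631e+02] [-1.49  0.93  5.68]
-0.066 0.108 0.03 (array([-0.0008, -0.0018, -0.0045]), np.float64(0.01))
```

View pics/w2.png

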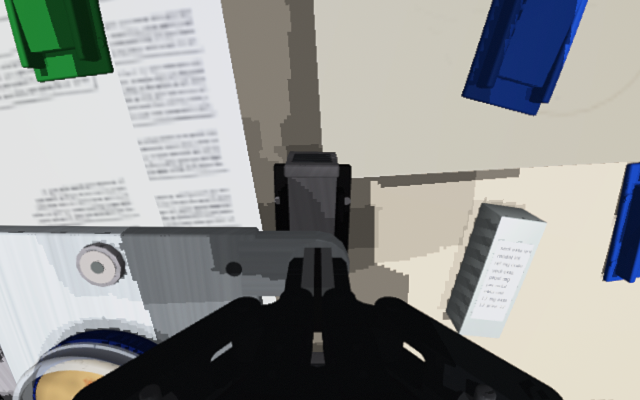

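The wrist view shows the fingers at (318,265) on the near-left ear. Its tab top is at (313,163) and the slide pack at (490,265), well clear. The ear seems to have given about 4 mm, so I press a little deeper to confirm the stop, then compare with another corner.

Emit:
play_rows(
  xyz=[
    [0, 0, 0.001],
    [0, 0, 0.001],
    [0, 0, 0.001],
  ],
  spin=[0, 0, 0],
)

```text
time: 3.6
position: [0.5374, 0.084, 0.0251]
tool_rot: [180.0, 0.1, 176.3]
contact_force: [-4.0, 0.9, 11.2]
gripper_width: 0.0
gripper_force: 6.0
```

Emit:
play_rows(
  xyz=[
    [0, 0, -0.005],
    [0, 0, -0.015],
    [0, 0, -0.025],
    [-0.03, 0, -0.03],
    [-0.06, 0, -0.03],
  ],
  spin=[0, 0, 0, 0, 0],
)

```text
time: 4.1
position: [0.5982, 0.0801, 0.0563]
tool_rot: [180.0, 0.1, 176.3]
contact_force: [0.3, -0.3, 0.0]
gripper_width: 0.003
gripper_force: 0.0
```

```bash
python3 g.py .066 .108 .036
```

```text
4.1 [0.5982 0.0801 0.0563] [1.8000e+02 1.3000e-01 1.7632e+02] [ 0.32 -0.29  0.04]
0.066 0.108 0.036 (array([-0.0717, -0.0019,  0.0205]), np.float64(0.02))
```

Emit:
play_rows(
  xyz=[
    [-0.035, -0.001, 0],
    [-0.072, -0.002, 0],
    [-0.072, -0.002, 0.01],
    [-0.072, -0.002, 0.02],
    [-0.072, -0.002, 0.02],
  ],
  spin=[0, 0, 0, 0, 0],
)

```text
time: 4.6
position: [0.6669, 0.0735, 0.0325]
tool_rot: [-180.0, -0.2, 176.3]
contact_force: [0.3, -0.4, 0.0]
gripper_width: -0.001
gripper_force: 0.0
```

Emit:
play_rows(
  xyz=[
    [0, 0, 0.002],
    [0, 0, 0.004],
    [0, 0, 0.005],
    [0, 0, 0.006],
    [0, 0, 0.006],
  ],
  spin=[0, 0, 0, 0, 0],
)

```text
time: 5.1
position: [0.6687, 0.0735, 0.0296]
tool_rot: [180.0, 0.1, 176.3]
contact_force: [-3.8, -0.3, 8.3]
gripper_width: 0.0
gripper_force: 4.0
```

Emit:
play_rows(
  xyz=[
    [0, 0, 0.001],
    [0, 0, 0.001],
    [0, 0, 0.001],
  ],
  spin=[0, 0, 0],
)

```text
time: 5.4
position: [0.6687, 0.0735, 0.0294]
tool_rot: [-180.0, 0.1, 176.3]
contact_force: [-5.4, 1.1, 14.5]
gripper_width: 0.002
gripper_force: 7.0
```

The far-left corner is firm at 29.5 mm (14.5 N). Near left gave way to 25.2 mm, so near left is the rocker. I now go in front of its tab.

Emit:
play_rows(
  xyz=[
    [0, 0, -0.01],
    [0, 0, -0.035],
    [0.04, 0, -0.04],
    [0.085, 0, -0.04],
    [0.13, 0, -0.04],
  ],
  spin=[0, 0, 0, 0, 0],
)

```text
time: 5.9
position: [0.5378, 0.0818, 0.0678]
tool_rot: [180.0, 0.1, 176.3]
contact_force: [-0.1, 0.2, 0.7]
gripper_width: -0.001
gripper_force: 0.0
```

Emit:
play_rows(
  xyz=[
    [0.045, 0, 0],
    [0.09, 0, 0],
    [0.1, 0, 0],
    [0.1, 0, 0.01],
    [0.1, 0, 0.01],
  ],
  spin=[0, 0, 0, 0, 0],
)

```text
time: 6.4
position: [0.4403, 0.0881, 0.0568]
tool_rot: [180.0, 0.0, 176.3]
contact_force: [-0.3, -0.3, -0.0]
gripper_width: -0.001
gripper_force: 0.0
```

```bash
python3 g.py -.165 .108 .02 -.132 .108 .02; python3 -c "
from h import *
im=grab_frame('wrist');cv2.imwrite('pics/w3.png',cv2.cvtColor(im,cv2.COLOR_RGB2BGR))"
```

```text
6.4 [0.4403 0.0881 0.0568] [1.800e+02 5.000e-02 1.763e+02] [-0.33 -0.35 -0.01]
-0.165 0.108 0.02 (array([0.0012, 0.0003, 0.0368]), np.float64(0.0))
-0.132 0.108 0.02 (array([-0.0318,  0.0003,  0.0368]), np.float64(0.0))
```

View pics/w3.png

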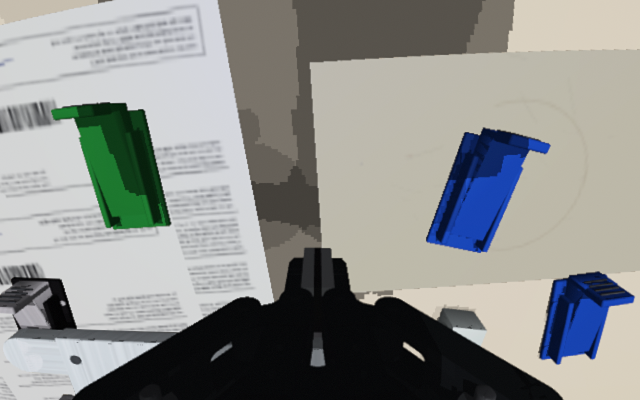

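The wrist view shows the fingertips at (318,255) over bare mat, with the near-left tab hidden behind them. The look-alikes at (485,190) and (110,165) are well clear. I descend and approach slowly.

Emit:
play_rows(
  xyz=[
    [0, 0, 0.015],
    [0, 0, 0.03],
    [0, 0, 0.037],
    [0, 0, 0.037],
    [0, 0, 0.037],
  ],
  spin=[0, 0, 0, 0, 0],
)

```text
time: 6.95
position: [0.4399, 0.0881, 0.0203]
tool_rot: [-180.0, -0.0, 176.3]
contact_force: [0.1, 0.3, -0.5]
gripper_width: -0.005
gripper_force: 0.0
```

Emit:
play_rows(
  xyz=[
    [-0.006, 0, 0],
    [-0.012, 0, 0],
    [-0.018, 0, 0],
    [-0.022, 0, 0],
    [-0.026, 0, 0],
  ],
  spin=[0, 0, 0, 0, 0],
)

```text
time: 7.45
position: [0.4657, 0.0865, 0.0204]
tool_rot: [180.0, 0.0, 176.3]
contact_force: [-0.1, 0.2, -0.1]
gripper_width: -0.001
gripper_force: 0.0
```

Emit:
play_rows(
  xyz=[
    [-0.003, 0, 0],
    [-0.006, 0, 0],
    [-0.009, 0, 0],
    [-0.012, 0, 0],
    [-0.012, 0, 0],
  ],
  spin=[0, 0, 0, 0, 0],
)

```text
time: 7.95
position: [0.4774, 0.0857, 0.0202]
tool_rot: [-180.0, -0.0, 176.3]
contact_force: [-0.9, -0.3, 0.0]
gripper_width: 0.0
gripper_force: 0.2
```

Emit:
play_rows(
  xyz=[
    [-0.002, 0, 0],
    [-0.004, 0, 0],
    [-0.006, 0, 0],
    [-0.008, 0, 0],
    [-0.01, 0, 0],
  ],
  spin=[0, 0, 0, 0, 0],
)

```text
time: 8.45
position: [0.4873, 0.085, 0.0202]
tool_rot: [-180.0, -0.0, 176.3]
contact_force: [-4.0, -1.1, 0.6]
gripper_width: 0.001
gripper_force: 1.3
```

Emit:
play_rows(
  xyz=[
    [-0.002, 0, 0],
    [-0.004, 0, 0],
    [-0.006, 0, 0],
    [-0.006, 0, 0],
    [-0.006, 0, 0],
  ],
  spin=[0, 0, 0, 0, 0],
)

```text
time: 8.95
position: [0.4936, 0.0848, 0.0203]
tool_rot: [180.0, 0.0, 176.3]
contact_force: [0.1, -1.0, -0.4]
gripper_width: -0.004
gripper_force: 0.2
```

Emit:
play_rows(
  xyz=[
    [-0.002, 0, 0],
    [-0.003, 0, 0],
    [-0.004, 0, 0],
    [-0.004, 0, 0],
  ],
  spin=[0, 0, 0, 0],
)

```text
time: 9.35
position: [0.4946, 0.0847, 0.02]
tool_rot: [180.0, -0.3, 176.3]
contact_force: [-12.6, 0.0, 8.1]
gripper_width: 0.004
gripper_force: 6.0
```

Emit:
play_rows(
  xyz=[
    [-0.001, 0, 0],
    [-0.002, 0, 0],
    [-0.003, 0, 0],
  ],
  spin=[0, 0, 0],
)

```text
time: 9.65
position: [0.4946, 0.0848, 0.0197]
tool_rot: [-180.0, -0.6, 176.3]
contact_force: [-26.3, 0.8, 19.5]
gripper_width: 0.003
gripper_force: 13.4
```

Emit:
play_rows(
  xyz=[
    [0.005, 0, 0],
    [0.02, 0, 0],
    [0.05, 0, 0],
    [0.055, 0, -0.03],
    [0.055, 0, -0.07],
  ],
  spin=[0, 0, 0, 0, 0],
)

```text
time: 10.15
position: [0.4434, 0.088, 0.09]
tool_rot: [180.0, -0.2, 176.3]
contact_force: [0.7, -0.3, -0.3]
gripper_width: 0.003
gripper_force: 0.0
```

Emit:
play_rows(
  xyz=[
    [0.03, 0.03, -0.04],
    [0.05, 0.06, -0.06],
    [0.05, 0.09, -0.08],
    [0.05, 0.12, -0.1],
    [0.05, 0.12, -0.1],
  ],
  spin=[0, 0, 0, 0, 0],
)

```text
time: 10.65
position: [0.4047, 0.2139, 0.1931]
tool_rot: [179.8, 0.3, 176.5]
contact_force: [0.8, 0.5, 0.3]
gripper_width: 0.0
gripper_force: 0.0
```

```bash
python3 g.py && python3 - <<'E'
from h import *
im=cv2.cvtColor(grab_frame('top'),cv2.COLOR_RGB2BGR); cv2.imwrite('pics/top1.png',im)
a=cv2.imread('pics/top0.png')[145:255,240:420]; b=im[145:255,240:420]
f=lambda q:cv2.resize(q,None,fx=2.2*2,fy=2.2*1.2*2*.5*1.66,interpolation=cv2.INTER_CUBIC)
cv2.imwrite('pics/cmp.png',cv2.resize(np.vstack([a,b]),None,fx=2.7,fy=2.7,interpolation=cv2.INTER_CUBIC))
E
```

```text
10.65 [0.4047 0.2139 0.1931] [179.82   0.33 176.48] [0.84 0.51 0.3 ]
```

View pics/cmp.png

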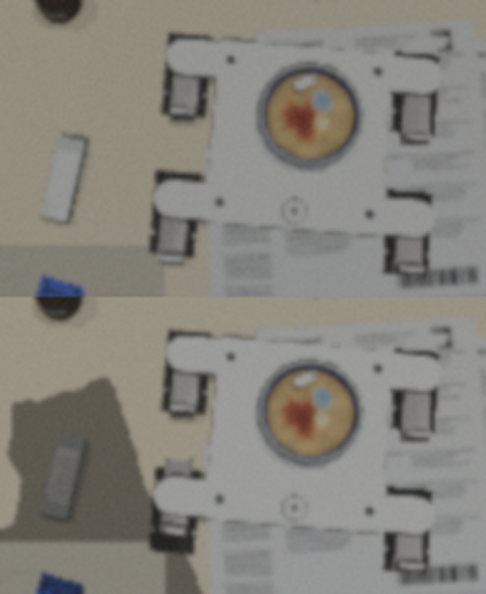

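The lower half is after the push. The near-left tab moved from about (172,257) to (174,534-297=237), and the shim end now shows beyond the ear at (178,467). The other tabs, the dish and the slide pack have not moved. I check the travel numerically.

```bash
python3 - <<'E'
from h import *
c=camera_params('top')
mx,my,th=np.load('pl.npy'); R=np.array([[np.cos(th),-np.sin(th)],[np.sin(th),np.cos(th)]])
xs=np.arange(-.140,-.080,.002)
for y0 in [.108,-.108]:
  for n in ['top0','top1']:
    g=cv2.imread(f'pics/{n}.png',0).astype(np.float32); prof=0
    for dy in np.linspace(-.008,.008,5):
        P=np.c_[np.array([xs,xs*0+y0+dy]).T@R.T+[mx,my],xs*0+.036]
        q=proj(c,P).astype(np.float32); prof=prof+cv2.remap(g,q[:,:1],q[:,1:],cv2.INTER_LINEAR)[:,0]/5
    print(y0,n,prof.astype(int).tolist())
E
```

```text
0.108 top0 [134, 135, 135, 134, 135, 134, 131, 120, 108, 113, 126, 125, 107, 95, 103, 113, 119, 119, 119, 119, 119, 119, 117, 117, 117, 116, 112, 106, 104, 116, 133]
0.108 top1 [102, 101, 101, 101, 101, 101, 101, 100, 99, 98, 95, 83, 64, 45, 38, 37, 37, 36, 39, 57, 88, 113, 118, 106, 94, 99, 111, 116, 117, 124, 139]
-0.108 top0 [134, 137, 141, 141, 135, 123, 108, 95, 87, 83, 80, 80, 96, 115, 118, 104, 94, 103, 112, 116, 117, 117, 116, 115, 114, 112, 108, 104, 117, 132, 142]
-0.108 top1 [140, 143, 147, 147, 141, 128, 112, 99, 91, 88, 83, 84, 101, 121, 124, 108, 98, 108, 118, 122, 123, 122, 121, 120, 120, 118, 113, 109, 122, 138, 149]
```

The tab travelled about 22 mm, which means it is home, and the neighbouring near-right tab is unchanged. Handing in.

```bash
python3 -c "
from bench import *
print(sign_off())"
```

```text
the job is handed in; nothing more can be done
None
```

The near-left corner was the one that rocked (it dipped about 4 mm). I pushed its shim about 22 mm to a solid stop, the arm is clear, and the job is handed in; the sign-off call gave no verdict.

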